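# Back the ratchet wheel off one notch

## Task

The ratchet wheel on the bench stand has been turned one notch too far, its top peg now at about eleven o'clock: with a fingertip tip the pawl's lever up and over to the right until it lies back on its stop, then push that peg to the right until it stands straight up, turning the wheel back one notch. Then tip the pawl over to the left again so that it drops into the notch and the wheel stays there. Push gently without gripping anything, and leave the loose things round the stand where they are.

Things in the scene. Friction and masses are not known exactly. Their poses are not given: they have to be found in the camera images.
- stand: Green cast stand fixed to the bench, carrying an upright steel ratchet wheel and a pawl. Origin on the bench under the wheel's centre; x away from the robot (along the axle), y left, z up; left, right and clockwise are as seen looking along +x. Foot plate 130x250x12 mm, y -155 to +95, x -53 to +77 mm. Columns stand behind the wheel; in front of x = -15 mm there are only the pegs and the pawl's pin.
- wheel (a joint): Turn of the wheel, rad. 0: wanted place, the peg straight up. Positive is forward (anticlockwise), one notch = 0.524; starts at 0.53 to 0.62. Turning back is blocked while the pawl is down. With the pawl off it turns with light friction (about 1.3 N at a peg) and stays where left. With the pawl down between 0 and 0.5 it can still be pushed back to 0, where the pawl stops it.
- pawl (a joint): Turn of the pawl, rad. 0: nose at the bottom of a notch. Positive is lifted (clockwise); above 0.35 the nose is clear of the teeth; 1.22 is lying on its stop. It falls slowly by its own weight: left onto the teeth when below about 0.5, right onto the stop when above about 0.65. Pushing it takes under 2 N.
- pawl_pin (a point): Middle of the steel pin, with a free-turning sleeve 14 mm thick and 42 mm long (stand x -12 to -54 mm), that sticks out to the front at the top end of the pawl's lever, 105 mm from the pivot. Pawl down: pin 196 mm above the bench, 52 mm left of the pivot; lever upright: 210 mm. Tipped back: 185 mm above the bench, 67 mm right of the pivot. This point is at stand x = -34 mm.
- peg (a point): Middle of the free length of the peg that starts at about eleven o'clock (30 to 36 degrees left of straight up) and shall end straight up, 153 mm above the bench. This point is at stand x = -34 mm.
- die: Bystander: loose stepped round steel die plug, 37 mm across, 35 mm high, in front of the stand; origin at the centre of its underside.
- cup: Bystander: loose thin metal tealight cup, 39 mm across, 16 mm high, in front of the stand; origin at the centre of its underside.
- tin: Bystander: loose open round tin, 66 mm across, 40 mm high, to the left of the stand; origin at the centre of its underside.
- axle (a point): Centre of the wheel, 105 mm above the bench. Wheel 144 mm over the teeth, 16 mm thick, 12 saw teeth 14 mm deep: one notch is 30 degrees. Three round pegs with free-turning sleeves, 14 mm thick, stick out of its front (stand x -12 to -54 mm), 48 mm from the axle, 120 degrees apart.
- pivot (a point): Axis of the pawl's pivot, 105 mm above the bench, 108 mm to the right of the axle (stand y = -108 mm). The fixed stop pin on which the tipped-back lever rests is 41 mm right of it and 31 mm higher, behind the lever's pin (stand x -8 to +38 mm).

How it is judged (in metres and radians):
On the way, in this order (a step that is already met when the one before it is completed fails the run):
1. the pawl is tipped back onto its stop while the wheel is still a notch too far forward (value of joint pawl above 1.12 rad and value of joint wheel above 0.35 rad), for 0.2 s.
2. the wheel is pushed back a notch with the pawl clear of it (value of joint wheel between -0.3 and 0.2 rad and value of joint pawl above 0.4 rad), for 0.2 s.
At the end, for the whole second after the job is handed in: The wheel rests one notch back, between 0.06 rad beyond and 0.16 rad short of joint value 0; the pawl rests in that notch (joint below 0.1 rad); die, cup and tin are within 20 mm of where they stood (value of joint wheel between -0.06 and 0.16 rad and value of joint pawl between -0.06 and 0.1 rad and velocity of joint wheel between -0.05 and 0.05 rad/s and velocity of joint pawl between -0.05 and 0.05 rad/s and distance of each of die, cup, tin from where it was at the start of the episode below 0.02 m); the robot touches nothing.
It fails at once if the wheel, pawl or stand is pushed or gripped with more than 35 N (contact force between the fingers and stand above 35 N).
It fails at once if a loose bystander is moved more than 20 mm (distance of any of die, cup, tin from where it was at the start of the episode above 0.02 m).
It fails at once if a loose bystander is lifted (height (world z) of any of die, cup, tin above 0.01 m).
It also fails if it takes over 61 s, if anything falls off the work surface, if the arm or the gripper's body presses on something with over 40 N, if the wrist force passes 120 N, or if a joint passes its speed limit or range.

## Robot

A 7-joint arm with a two-finger parallel gripper is mounted at the origin on a cart in front of the work surface, level with it; the furniture and walls round the work are solid. World frame = base frame: x ahead of the robot, y to its left, z up, the work surface at z = 0. Lengths are in mm, angles in rad, forces in N, time in s.
With the tool pointing down it reaches from about 425 to 1025 mm from the base axis. Payload 3.6 kg.
Tool frame: the origin (TCP) lies between the finger pads; the fingertips stand 14 mm ahead of it and the grasp point (between the pads) lies 5 mm behind it; z points along the fingers, x is the direction in which the jaws open and shut, and the axes are right-handed (so a half turn about z gives the same grasp; the last joint's range is limited). The gripper opens to 85 mm and grips with 20 to 120 N. Pads are 22 mm wide; open, the fingers measure 114 mm over their backs; the gripper's body (76 mm by 85 mm) begins 54 mm behind the grasp point. The pads swing forward as they close: fully open they stand 13 mm farther back than shut.
Start: joints at [-1.218, 0.591, 0.048, 1.609, -0.033, 0.943, -0.034], TCP at [312.601, 654.148, 245.302] pointing down, gripper open.
Joint ranges: [-2.69, 2.69], [-0.47, 2.24], [-1.27, 1.36], [0.19, 2.51], [-1.53, 4.68], [0.08, 2.07], [-3.09, 3.09]. Speed limits (rad/s): [2.57, 2.57, 3.14, 3.14, 3.14, 3.14, 3.14].

## Interface

Orientations are given as a rotation vector (axis times angle).
In Python, from station import manip gives the robot as it stands. The module is installed in compiled form; this text tells all that it offers.
- The arm moves only by the shell command python3 -m creep 'ROWS' [OPENING] [FORCE]. ROWS is JSON, a list of rows, each a list of 2 entries, a list of its own where there are three numbers: the shift along the tool's x, y, z in cm, then the turn, a rotation vector about the tool's x, y, z in degrees. A call has 1 to 8 rows; each row is the pose to reach, as a shift and turn from the pose measured when the call began, along the tool's axes at that moment; what a row does not reach only later rows make up. A row lasts 1/12 s, in which the tool goes at most 41.7 mm and 7.16 degrees, less where a joint would pass 70% of its speed; a pose out of reach is approached as far as the arm can. A call with a gripper value outside its range is refused whole. OPENING is the opening in per cent of the stroke, from 0 (shut) to 100 (fully open), set as the call begins (- or left out, the last holds). The fingers move at their own pace and stop on an object; FORCE is the grip in N (left out, the last holds). Time passes only in rows, so rows that repeat a pose let the fingers close. It gives the time, the measured TCP pose, the force and the opening at its end, in the units of the state.
- manip.read_state(): the state, without advancing time (a new reading comes with each control period).
- manip.capture(name): name is "scene" or "side" or "wrist"; returns a dict with "pixels" (420x560x3 uint8, red, green, blue), "range_z" (420x560 float32, mm along the optical axis (not along the pixel's ray), 0 where there is no reading), "intrinsics" (3x3 intrinsics, pixels), "R" (3x3) and "t" (3): a world point X has camera coordinates R X + t. Camera axes: x right, y down, z forward; pixel columns grow to the right and rows downward; lengths in mm; the calibration is good to about 2 mm. A picture is of the moment at which its call begins.
- manip.job_done(): hands the job in, once; it reports no verdict.
The state is a dict: "time": time; "joint_positions": joint angles; "qvel": joint speeds; "joint_efforts": joint torques, N m; "eef_pos": TCP position; "orientation": TCP orientation; "wrist_force": force on the tool from outside, world axes, zero at the start; "moment": the same for the moment, N m; "finger_gap": finger opening in mm.
Only numpy, scipy, OpenCV 4.12 (cv2) and the standard library are available. Lean on these libraries where they do the work, as an engineer would, in place of code of your own. Each camera call takes 0.05 s, during which the arm holds its last target.

## Working session

There is one attempt and no reset: what is moved stays moved. The work goes in short steps, Python scripts to look and compute and a shell command to move; the robot and the scene stay as the last step left them, time stands still between calls to the robot, and variables do not carry over. Pictures are saved under pics/ and viewed, and the job is handed in when it is done.

```bash
mkdir -p pics; cat > h.py <<'E'
from station import manip
import numpy as np, cv2
from scipy.spatial.transform import Rotation as Ro
def cap(n,f):
    c=manip.capture(n); cv2.imwrite('pics/'+f,c['pixels'][:,:,::-1]); np.savez('pics/'+f[:-4]+'.npz',**c); return c
def pt(c,u,v,z=None):
    K=c['intrinsics'];d=np.linalg.inv(K)@np.array([u,v,1.]);R=c['R'];t=c['t']
    if z is None: return R.T@(d*c['range_z'][int(v),int(u)]-t)
    o=-R.T@t;w=R.T@d;return o+w*(z-o[2])/w[2]
E
python3 - <<'E'
from h import *
np.set_printoptions(precision=3,suppress=True)
s=manip.read_state();print(s)
for n in('scene','side','wrist'):
    c=cap(n,n+'0.png');print(n,c['R'],-c['R'].T@c['t'])
E
```

```text
{'time': 0.0, 'joint_positions': array([-1.218,  0.592,  0.048,  1.61 , -0.033,  0.943, -0.034]), 'qvel': array([ 0.002, -0.001,  0.   ,  0.   ,  0.   ,  0.001, -0.001]), 'joint_efforts': array([  0.   , -54.87 ,   1.547, -19.813,   0.009,   0.009,   0.   ]), 'eef_pos': array([312.241, 653.44 , 244.16 ]), 'orientation': array([ 2.656,  1.675, -0.003]), 'wrist_force': array([-0.479, -0.105, -0.022]), 'moment': array([-0.03 ,  0.024,  0.028]), 'finger_gap': 85.30498540385352}
scene [[ 0.85  -0.526  0.015]
 [-0.229 -0.396 -0.889]
 [ 0.474  0.753 -0.457]] [  95.339 -551.916  523.805]
side [[ 0.817 -0.577  0.02 ]
 [-0.196 -0.31  -0.93 ]
 [ 0.543  0.756 -0.367]] [  76.144 -566.827  438.048]
wrist [[ 0.431  0.902 -0.002]
 [ 0.865 -0.412  0.287]
 [ 0.258 -0.126 -0.958]] [247.185 685.69  372.6  ]
```

View pics/scene0.png

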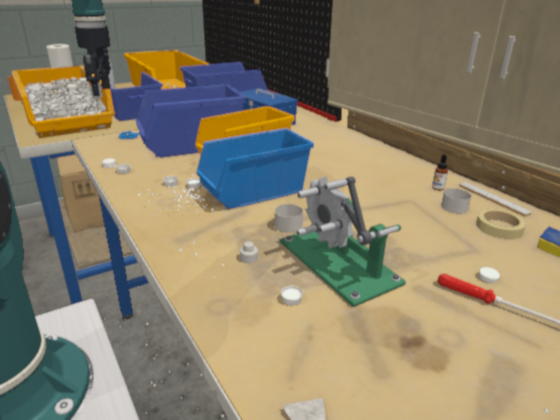

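View pics/side0.png

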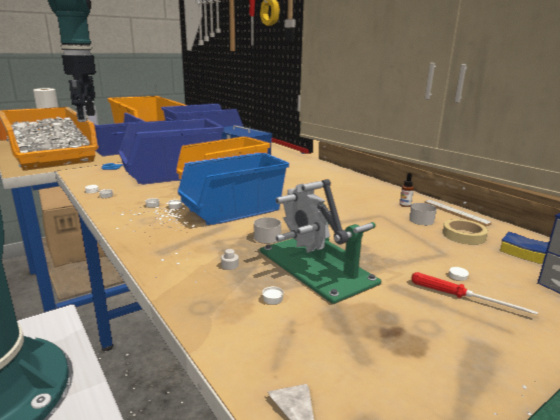

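View pics/wrist0.png

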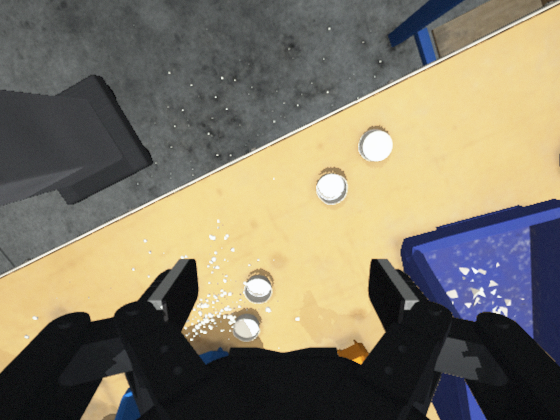

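```bash
python3 - <<'E'
from h import *
np.set_printoptions(precision=1,suppress=True)
for n in('scene','side'):
    c=dict(np.load(f'pics/{n}0.npz')); im=c['pixels'].astype(int)
    g=(im[:,:,1]>im[:,:,0]*1.5)&(im[:,:,1]>im[:,:,2]*1.15)
    g[:, :150]=0; g[350:]=0
    v,u=np.nonzero(g&(c['range_z']>0)); K=c['intrinsics']
    z=c['range_z'][v,u]; P=np.stack([(u-K[0,2])/K[0,0]*z,(v-K[1,2])/K[1,1]*z,z],1)
    W=(P-c['t'])@c['R']
    print(n,len(W),np.percentile(W[:,2],[1,10,30,50,70,90,99]))
    f=W[(W[:,2]>5)&(W[:,2]<19)]
    print(f.min(0),f.max(0),np.median(f[:,2]), cv2.minAreaRect(f[:,:2].astype(np.float32)))
    print(cv2.boxPoints(cv2.minAreaRect(f[:,:2].astype(np.float32))))
    x0,y0,w,h=(250,160,180,150)
    cv2.imwrite(f'pics/{n}0z.png',cv2.resize(im[y0:y0+h,x0:x0+w].astype(np.uint8)[:,:,::-1],None,fx=4,fy=4,interpolation=2))
E
```

```text
scene 4357 [  7.8  12.2  13.3  14.   14.8  53.7 118.9]
[ 532.3 -106.2    5.9] [658.2 137.4  18.9] 13.645125817063489 ((595.3306884765625, 15.603927612304688), (243.58700561523438, 125.84991455078125), 89.95996856689453)
[[ 532.3 -106.1]
 [ 658.2 -106.2]
 [ 658.3  137.4]
 [ 532.5  137.4]]
side 3929 [  4.6   8.9  10.   10.5  11.3  53.4 110.1]
[ 531.3 -107.     5. ] [659.1 138.6  19. ] 10.274630888227927 ((595.1443481445312, 15.787040710449219), (127.83802795410156, 245.5802764892578), 0.06265021860599518)
[[ 531.1  138.5]
 [ 531.4 -107.1]
 [ 659.2 -106.9]
 [ 658.9  138.6]]
```

View pics/scene0z.png

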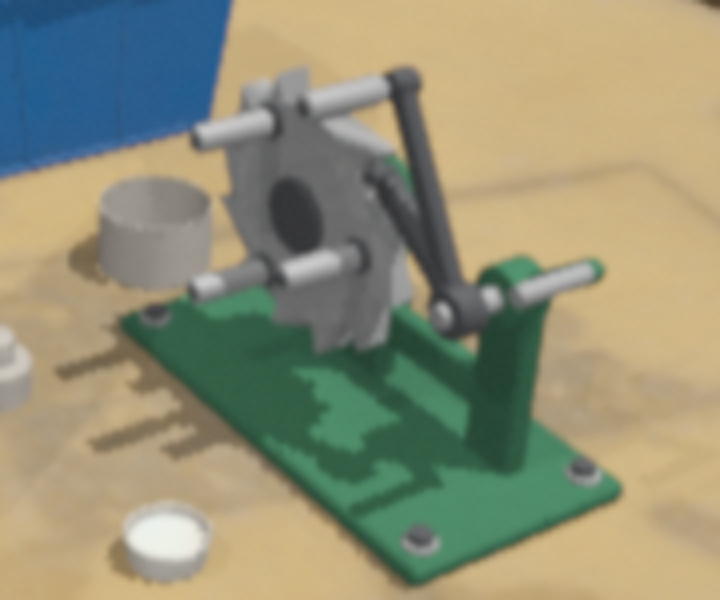

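View pics/side0z.png

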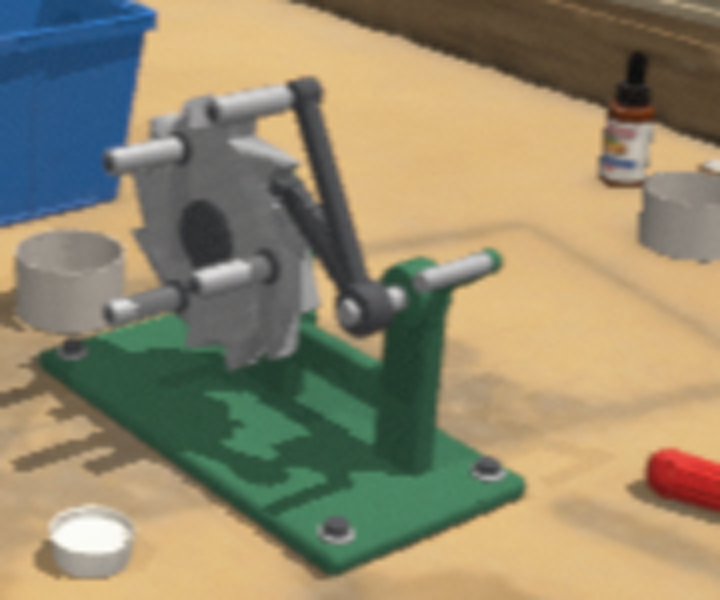

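```bash
cat >> h.py <<'E'
def proj(c,X):
    p=c['R']@np.asarray(X,float)+c['t'];p=c['intrinsics']@p;return p[:2]/p[2]
O=np.array([583.,45.7,0])
E
python3 - <<'E'
from h import *
np.set_printoptions(precision=1,suppress=True)
for n in('scene','side'):
    c=dict(np.load(f'pics/{n}0.npz')); im=c['pixels'].copy()
    big=cv2.resize(im[160:310,250:430],None,fx=4,fy=4)[:,:,::-1].copy()
    a=np.radians(33)
    for q,col in(((-108-0+52,196),(0,0,255)),((48*np.sin(a),105+48*np.cos(a)),(255,0,255)),((48*np.sin(a+2.0944),105+48*np.cos(a+2.0944)),(255,0,0)),((48*np.sin(a-2.0944),105+48*np.cos(a-2.0944)),(255,255,0))):
        for x in(-12,-54):
            p=(proj(c,O+[x,q[0],q[1]])-[250,160])*4
            cv2.circle(big,tuple(int(k) for k in p),4,col,-1)
    cv2.imwrite(f'pics/{n}p.png',big)
c=dict(np.load('pics/scene0.npz'))
v,u=np.mgrid[:420,:560];K=c['intrinsics'];z=c['range_z'];P=np.stack([(u-K[0,2])/K[0,0]*z,(v-K[1,2])/K[1,1]*z,z],2).reshape(-1,3)
W=((P-c['t'])@c['R'])[z.ravel()>0]
for y in range(0,800,50):
    m=(abs(W[:,1]-y-25)<25)&(W[:,0]>250)&(W[:,0]<700)
    if m.sum(): print(y,W[m,2].max())
E
```

```text
0 201.29166409764292
50 175.7976146133129
100 156.5350379505464
150 42.975497069643275
200 43.57038919735265
250 5.024247630195947
300 140.9960241168887
350 70.37790700425646
400 69.48276561909952
450 141.84675153193712
500 141.32236622922233
550 349.79556297122053
600 463.7148027327353
650 462.30708730016244
700 346.8645522242882
750 175.92276960208233
```

View pics/scenep.png

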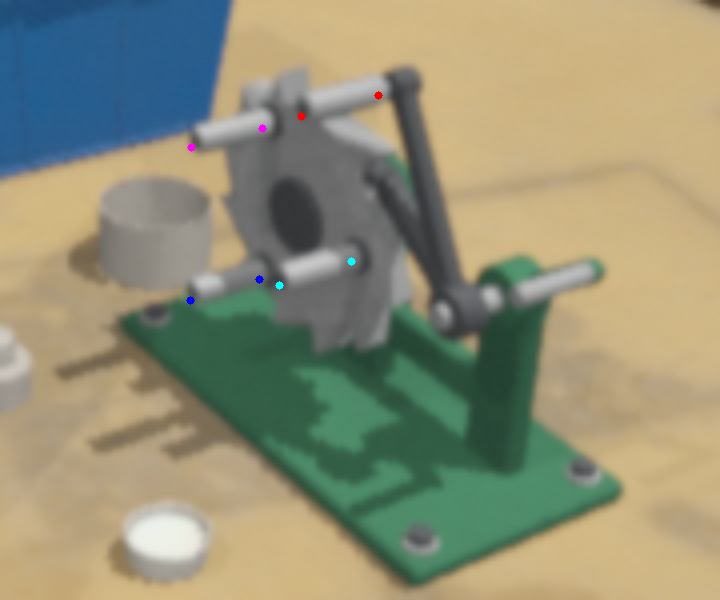

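View pics/sidep.png

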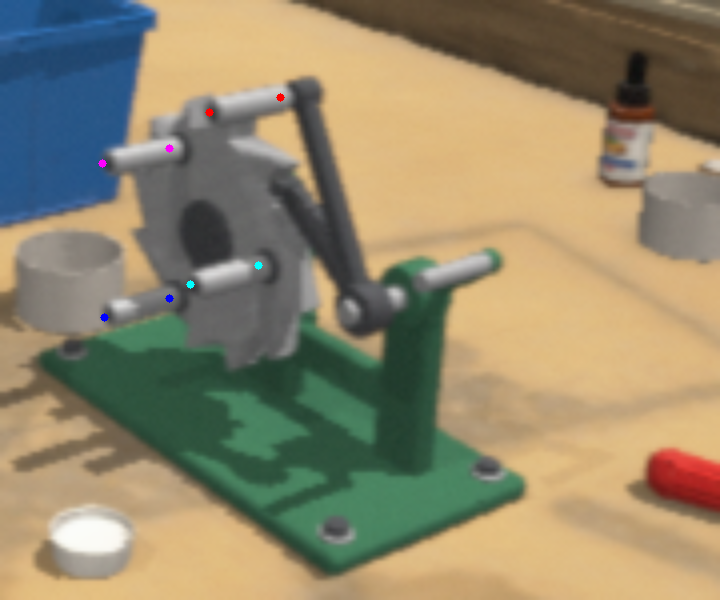

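```bash
cat > d.py <<'E'
import sys
from h import *
np.set_printoptions(precision=2,suppress=True)
s=manip.read_state();R=Ro.from_rotvec(s['orientation']).as_matrix()
print(s['time'],s['eef_pos'],s['wrist_force'],s['finger_gap']);print('tool axes (cols)',R.round(3).tolist())
if len(sys.argv)>3:
    T=np.array([float(a) for a in sys.argv[1:4]]);print('shift cm',R.T@(T-s['eef_pos'])/10)
    D=np.diag([1.,-1,-1]) 
    for D in (np.diag([1.,-1,-1]),np.diag([-1.,1,-1])): print('turn',np.degrees(Ro.from_matrix(R.T@D).as_rotvec()))
    print('j',s['joint_positions'])
E
python3 d.py 537 38 260
```

```text
0.15 [312.34 653.61 244.42] [-0.07  0.38 -1.19] 85.36409296362186
tool axes (cols) [[0.431, 0.902, -0.001], [0.902, -0.431, -0.002], [-0.002, 0.0, -1.0]]
shift cm [-45.86  46.81  -1.48]
turn [ 0.06  0.08 64.46]
turn [  -0.09    0.07 -115.54]
j [-1.22  0.59  0.05  1.61 -0.03  0.94 -0.03]
```

```bash
python3 -m creep '[[[-2,2,-1.5],[0,0,5]],[[-4.5,4.6,-2],[0,0,12]],[[-7,7.2,-2],[0,0,19]],[[-9.5,9.7,-2],[0,0,26]],[[-12,12.3,-2],[0,0,33]],[[-14.5,14.8,-2],[0,0,40]],[[-17,17.4,-2],[0,0,47]],[[-19.5,20,-2],[0,0,54]]]' 0 20; python3 d.py 537 38 260
```

```text
time: 0.82
eef_pos: [408.8, 389.7, 264.7]
orientation: [3.128, 0.277, -0.002]
wrist_force: [0.5, 0.0, 0.8]
finger_gap: 0.1
0.8167 [408.81 389.66 264.67] [0.46 0.04 0.76] 0.061791386584138186
tool axes (cols) [[0.984, 0.176, -0.001], [0.176, -0.984, -0.002], [-0.001, 0.001, -1.0]]
shift cm [ 6.43 36.87  0.51]
turn [ 0.09  0.06 10.13]
turn [  -0.1     0.14 -169.87]
j [-1.09  0.38  0.32  1.97 -0.16  0.82 -0.5 ]
```

```bash
python3 -m creep '[[[0.6,3.6,0],[0,0,3]],[[1.2,7.2,0],[0,0,6]],[[1.8,10.8,0],[0,0,10]],[[2.4,14.4,0],[0,0,10]],[[3,18,0],[0,0,10]],[[3.7,21.6,0.2],[0,0,10]],[[4.3,25.2,0.3],[0,0,10]],[[5,29,0.4],[0,0,10]]]'; python3 d.py 537 38 260
```

```text
time: 1.48
eef_pos: [508.9, 111.8, 260.9]
orientation: [3.14, 0.005, -0.002]
wrist_force: [0.4, 0.9, -0.6]
finger_gap: -0.1
1.4833 [508.95 111.76 260.92] [ 0.37  0.88 -0.63] -0.06404063280472796
tool axes (cols) [[1.0, 0.003, -0.001], [0.003, -1.0, -0.001], [-0.001, 0.001, -1.0]]
shift cm [2.78 7.39 0.1 ]
turn [0.07 0.08 0.2 ]
turn [  -0.13    0.12 -179.8 ]
j [-0.64  0.34  0.43  2.06 -0.2   0.78 -0.09]
```

```bash
python3 -m creep '[[[0.9,2.5,0],[0,0,0]],[[1.8,5,0],[0,0,0]],[[2.8,7.3,0],[0,0,0]],[[2.8,7.3,0],[0,0,0]],[[2.8,7.3,0],[0,0,0]]]'; python3 d.py 537 38 260; python3 -c "
from h import *
cap('scene','s1.png');cap('wrist','w1.png');cap('side','d1.png')"
```

```text
time: 1.9
eef_pos: [537.4, 37.1, 260.9]
orientation: [3.14, -0.001, -0.002]
wrist_force: [-0.7, 0.3, 0.1]
finger_gap: -0.1
1.9 [537.39  37.09 260.92] [-0.67  0.33  0.09] -0.07746359207456241
tool axes (cols) [[1.0, -0.0, -0.002], [-0.0, -1.0, -0.002], [-0.002, 0.002, -1.0]]
shift cm [-0.04 -0.09  0.09]
turn [ 0.1   0.09 -0.03]
turn [  0.14  -0.15 179.97]
j [-0.49  0.36  0.44  2.03 -0.21  0.8   0.07]
```

View pics/s1.png

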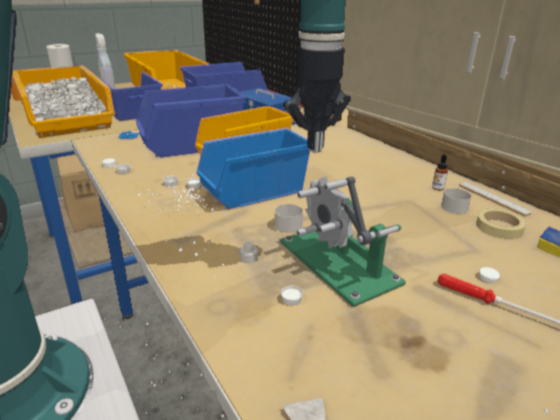

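View pics/w1.png

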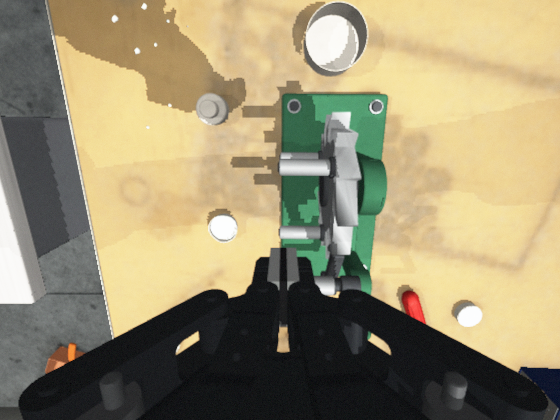

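```bash
python3 - <<'E'
from h import *
np.set_printoptions(precision=1,suppress=True)
c=dict(np.load('pics/w1.npz'))
for u,v in((288,165),(305,165),(322,167),(290,232),(315,232),(322,285),(328,286),(345,285)): print(u,v,pt(c,u,v))
cv2.imwrite('pics/w1z.png',cv2.resize(c['pixels'][130:310,260:400][:,:,::-1],None,fx=4,fy=3.3))
c['R'],print(-c['R'].T@c['t'])
E
```

```text
288 165 [541.4  78.7 152.4]
305 165 [555.2  78.7 152.3]
322 167 [569.   77.1 152.2]
290 232 [544.6   5.  112.3]
315 232 [569.9   5.5 113.2]
322 285 [565.9  -0.8 202.8]
328 286 [570.4  -2.2 201.8]
345 285 [582.4  -0.5 203.2]
[537.6 112.3 389. ]
```

View pics/w1z.png

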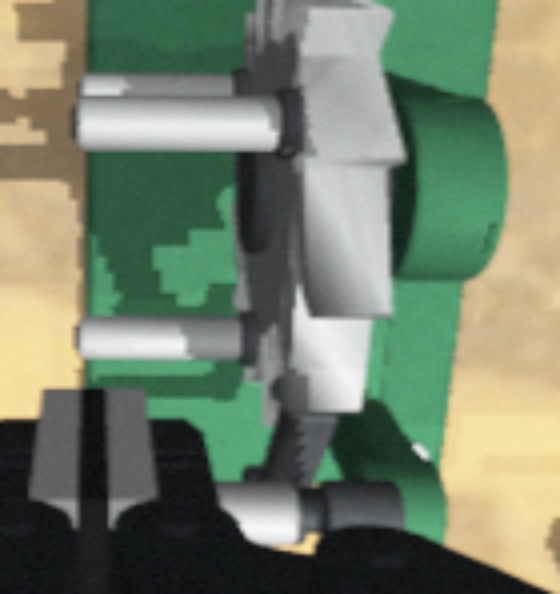

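```bash
python3 - <<'E'
from h import *
np.set_printoptions(precision=1,suppress=True)
c=dict(np.load('pics/w1.npz'))
print('corner bolts/left edge', pt(c,335,94,12),pt(c,281,140,12),pt(c,387,130,12),pt(c,294,106,14),pt(c,376,106,14))
print('peg', pt(c,279,167,145),pt(c,331,167,145),'pin',pt(c,322,285.5,196), pt(c,335,285.5,196))
for n in ('scene','side'):
  d=dict(np.load(f'pics/{n}0.npz'))
  # peg front end center & pin front end center
  E={'scene':[(300.5,194),(328.5,187)],'side':[(277.8,200.3),(303.5,187.5)]}[n]
  for (u,v),z in zip(E,(145,196)): print(n,pt(d,u,v,z), 'depth',[pt(d,u+k,v)  for k in(2,5)])
E
```

```text
corner bolts/left edge [599.7 144.5  12. ] [534.6  90.1  12. ] [666.9 102.7  12. ] [550.3 130.6  14. ] [649.9 130.8  14. ]
peg [534.   75.9 145. ] [577.5  76.  145. ] pin [566.9  -5.4 196. ] [576.7  -5.3 196. ]
scene [541.   80.4 145. ] depth [array([537.6,  69. , 150.7]), array([545.5,  70.2, 148.2])]
scene [538.5  -6.3 196. ] depth [array([537.7, -12.7, 198.8]), array([544.4, -12.7, 197.2])]
side [535.1  73.3 145. ] depth [array([535.5,  66.9, 147. ]), array([543.7,  68. , 145. ])]
side [533.2  -8.6 196. ] depth [array([534.5, -12.6, 196.9]), array([541.7, -12.5, 195.6])]
```

```bash
python3 -m creep '[[[0.2,0,2],[0,0,0]],[[0.4,0,4.5],[0,0,0]],[[0.4,0,6.4],[0,0,0]],[[0.4,0,6.4],[0,0,0]],[[0.4,1,6.4],[0,0,0]],[[0.4,2,6.4],[0,0,0]],[[0.4,2.6,6.4],[0,0,0]],[[0.4,3.1,6.4],[0,0,0]]]'; python3 d.py 541 -20 197
```

```text
time: 2.72
eef_pos: [541.4, 7.8, 198.1]
orientation: [3.141, 0.006, 0.0]
wrist_force: [1.0, 1.1, 0.2]
finger_gap: -0.2
2.7167 [541.37   7.83 198.05] [0.97 1.11 0.17] -0.2459603671689757
tool axes (cols) [[1.0, 0.004, 0.0], [0.004, -1.0, -0.0], [0.0, 0.0, -1.0]]
shift cm [-0.05  2.78  0.11]
turn [ 0.02 -0.01  0.21]
turn [   0.01    0.04 -179.79]
j [-0.39  0.45  0.39  2.08 -0.28  0.66  0.19]
```

```bash
python3 -m creep '[[[0,0.5,0],[0,0,0]],[[0,1,0],[0,0,0]],[[0,1.6,0],[0,0,0]],[[0,2.2,0],[0,0,0]],[[0,2.8,0],[0,0,0]],[[0,3.4,0],[0,0,0]],[[0,3.4,0],[0,0,0]],[[0,3.4,0],[0,0,0]]]'; python3 d.py 541 -20 197;python3 -c "
from h import *
c=cap('side','d2.png');cv2.imwrite('pics/d2z.png',cv2.resize(c['pixels'][100:310,230:430][:,:,::-1],None,fx=2.8,fy=2.8))"
```

```text
time: 3.38
eef_pos: [541.5, -26.8, 198.0]
orientation: [3.141, 0.004, 0.0]
wrist_force: [0.1, 0.2, -0.8]
finger_gap: -0.1
3.3833 [541.47 -26.81 198.01] [ 0.1   0.24 -0.82] -0.08007625739341367
tool axes (cols) [[1.0, 0.003, 0.0], [0.003, -1.0, -0.001], [0.0, 0.001, -1.0]]
shift cm [-0.04 -0.68  0.1 ]
turn [ 0.04 -0.    0.15]
turn [   0.      0.06 -179.85]
j [-0.33  0.45  0.39  2.08 -0.28  0.66  0.25]
```

View pics/d2z.png

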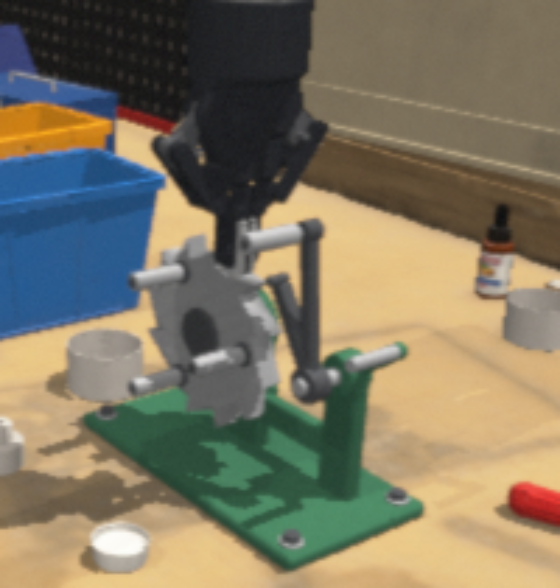

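The picture shows the finger (240,245) against the pin (250,240 to 320,230), with the lever nearly upright. I'll carry on.

```bash
python3 -m creep '[[[0,0.7,0],[0,0,0]],[[0,1.4,0],[0,0,0]],[[0,2.1,0],[0,0,0]],[[0,2.8,0],[0,0,0]],[[0,3.5,0],[0,0,0]],[[0,4.2,0],[0,0,0]],[[0,4.9,0],[0,0,0]],[[0,5.3,0],[0,0,0]]]'; python3 -m creep '[[[0,0,0],[0,0,0]],[[0,0,0],[0,0,0]],[[0,0,0],[0,0,0]],[[0,0,0],[0,0,0]],[[0,0,0],[0,0,0]],[[0,0,0],[0,0,0]],[[0,0,0],[0,0,0]],[[0,0,0],[0,0,0]]]'; python3 d.py 541 -20 197;python3 -c "
from h import *
c=cap('side','d3.png');cv2.imwrite('pics/d3z.png',cv2.resize(c['pixels'][100:310,230:430][:,:,::-1],None,fx=2.8,fy=2.8))"
```

```text
time: 4.1
eef_pos: [541.6, -80.9, 198.1]
orientation: [3.141, 0.003, 0.0]
wrist_force: [0.2, 0.2, -0.4]
finger_gap: -0.3
time: 4.77
eef_pos: [541.6, -80.7, 198.1]
orientation: [3.141, 0.004, 0.0]
wrist_force: [-0.4, 0.3, 1.1]
finger_gap: -0.2
4.7667 [541.65 -80.68 198.07] [-0.36  0.31  1.05] -0.201010504228851
tool axes (cols) [[1.0, 0.002, 0.0], [0.002, -1.0, -0.001], [0.0, 0.001, -1.0]]
shift cm [-0.05 -6.07  0.1 ]
turn [ 0.05 -0.01  0.13]
turn [   0.02    0.09 -179.87]
j [-0.23  0.46  0.39  2.06 -0.28  0.67  0.35]
```

View pics/d3z.png

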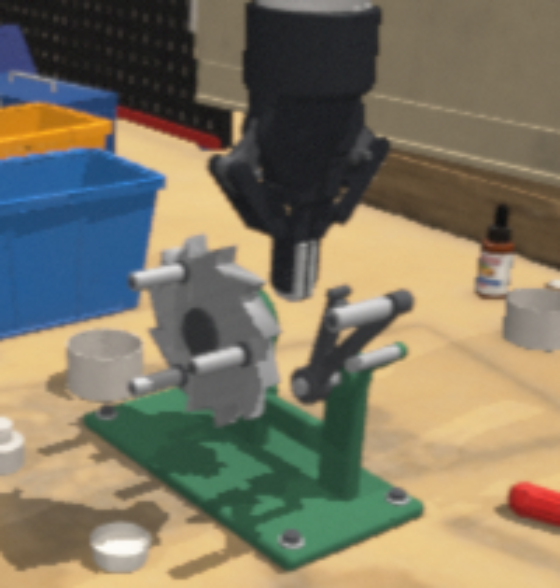

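The lever has fallen right: its pin is at (330–400, 310), resting by the stop pin. Next I'll move to the left of the peg.

```bash
python3 -m creep '[[[0,-1.5,-1],[0,0,0]],[[0,-4.5,-1],[0,0,0]],[[0,-7.5,-1],[0,0,0]],[[0,-10.5,-1],[0,0,0]],[[0,-13.5,-1],[0,0,0]],[[0,-16.5,-1],[0,0,0]],[[0,-19.2,-1],[0,0,0]],[[0,-19.2,-1],[0,0,0]]]'; python3 -m creep '[[[0,0,1.5],[0,0,0]],[[0,0,3.5],[0,0,0]],[[0,0,5.2],[0,0,0]],[[0,0,6],[0,0,0]],[[0,0,6],[0,0,0]]]'; python3 d.py 541 90 147;python3 -c "
from h import *
c=cap('side','d4.png');cv2.imwrite('pics/d4z.png',cv2.resize(c['pixels'][100:310,230:430][:,:,::-1],None,fx=2.8,fy=2.8));c=cap('wrist','w4.png')"
```

```text
time: 5.48
eef_pos: [541.1, 119.1, 207.6]
orientation: [-3.139, -0.019, -0.0]
wrist_force: [0.3, 1.1, -0.3]
finger_gap: -0.0
time: 5.9
eef_pos: [539.8, 118.7, 145.9]
orientation: [-3.14, -0.018, 0.006]
wrist_force: [-0.3, 0.8, 0.1]
finger_gap: -0.2
5.9 [539.79 118.67 145.94] [-0.3   0.78  0.14] -0.1644636888048838
tool axes (cols) [[1.0, 0.012, -0.004], [0.012, -1.0, 0.002], [-0.004, -0.002, -1.0]]
shift cm [ 0.09  2.87 -0.11]
turn [-0.1   0.2   0.67]
turn [  -0.32   -0.15 -179.33]
j [-0.54  0.54  0.34  2.08 -0.33  0.57  0.04]
```

View pics/d4z.png

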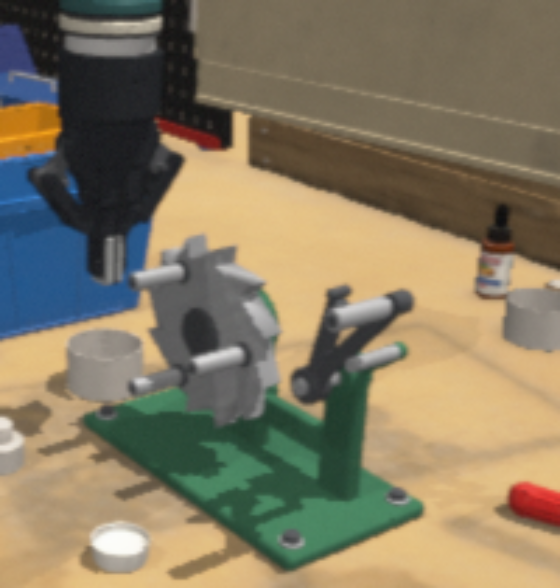

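View pics/w4.png

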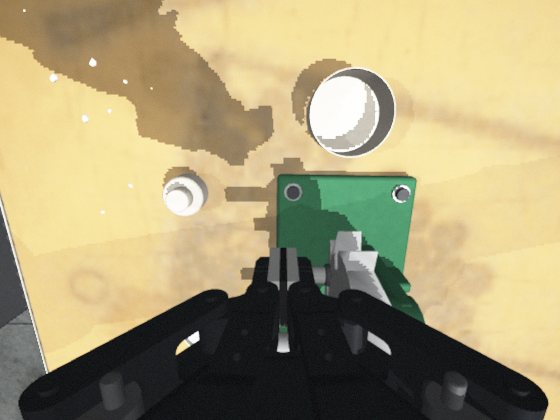

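The lever is unchanged on its stop, and the fingertip (110,275) is just left of the peg (135–185, 278). I'll push right slowly, aiming a little short.

```bash
python3 -m creep '[[[0.1,0.8,0],[0,0,0]],[[0.1,1.6,0],[0,0,0]],[[0.1,2.1,0],[0,0,0]],[[0.1,2.6,0],[0,0,0]],[[0.1,3,0],[0,0,0]],[[0.1,3.4,0],[0,0,0]],[[0.1,3.8,0],[0,0,0]],[[0.1,4.2,0],[0,0,0]]]'; python3 -m creep '[[[0,0.25,0],[0,0,0]],[[0,0.4,0],[0,0,0]],[[0,0.4,0],[0,0,0]],[[0,0.4,0],[0,0,0]]]'; python3 d.py 541 70 147;python3 -c "
from h import *
c=cap('side','d5.png');cv2.imwrite('pics/d5z.png',cv2.resize(c['pixels'][160:310,230:430][:,:,::-1],None,fx=4,fy=4));c=cap('scene','s5.png')"
```

```text
time: 6.67
eef_pos: [543.1, 76.8, 147.8]
orientation: [-3.138, -0.019, -0.001]
wrist_force: [0.8, 0.7, -0.5]
finger_gap: -0.3
time: 7.0
eef_pos: [542.8, 72.3, 147.6]
orientation: [-3.139, -0.018, -0.0]
wrist_force: [-0.1, 0.5, -0.1]
finger_gap: -0.3
7.0 [542.83  72.3  147.65] [-0.09  0.45 -0.13] -0.2715173465817546
tool axes (cols) [[1.0, 0.012, 0.0], [0.012, -1.0, 0.002], [0.0, -0.002, -1.0]]
shift cm [-0.19  0.23  0.06]
turn [-0.14 -0.01  0.66]
turn [   0.01   -0.22 -179.34]
j [-0.46  0.53  0.33  2.1  -0.32  0.56  0.12]
```

View pics/d5z.png

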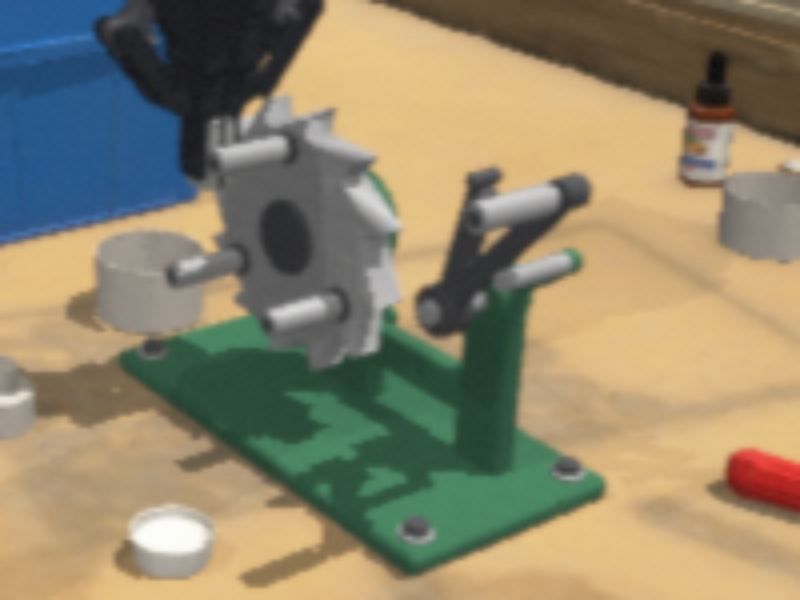

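The peg has moved to about (215–290, 155), nearly straight up. I'll compute the wheel angle from the three peg roots and the pivot.

```bash
cat > ang.py <<'E'
from h import *
def plane(c,u,v,x):
    d=np.linalg.inv(c['intrinsics'])@np.array([u,v,1.]);o=-c['R'].T@c['t'];w=c['R'].T@d;return (o+w*(x-o[0])/w[0])[1:]
def wheel(c,roots,tips):
    for pts,x in((roots,574),(tips,532)):
        P=np.array([plane(c,*p,x) for p in pts]);m=P.mean(0);a=[]
        for p,o in zip(P,(0,120,-120)):
            q=p-m;a.append(np.degrees(np.arctan2(q[0],q[1]))-o)
        a=(np.array(a)+180)%360-180
        print('center',m.round(1),'r',np.linalg.norm(P-m,axis=1).round(1),'angles',a.round(1),'rad',np.radians(a.mean()).round(3))
E
python3 - <<'E'
from ang import *
c=dict(np.load('pics/d5.npz'))
f=lambda L:[(230+u/4,160+v/4) for u,v in L]
wheel(c,f([(288,148),(240,260),(342,303)]),f([(219,161),(174,274),(271,320)]))
cv2.imwrite('pics/s5z.png',cv2.resize(dict(np.load('pics/s5.npz'))['pixels'][150:300,250:450][:,:,::-1],None,fx=4,fy=4))
E
```

```text
center [ 41.  106.2] r [47.3 48.5 47.9] angles [4.5 4.6 5.8] rad 0.087
center [ 42.7 107.3] r [47.2 47.8 46.9] angles [3.7 4.4 4.6] rad 0.074
```

View pics/s5z.png

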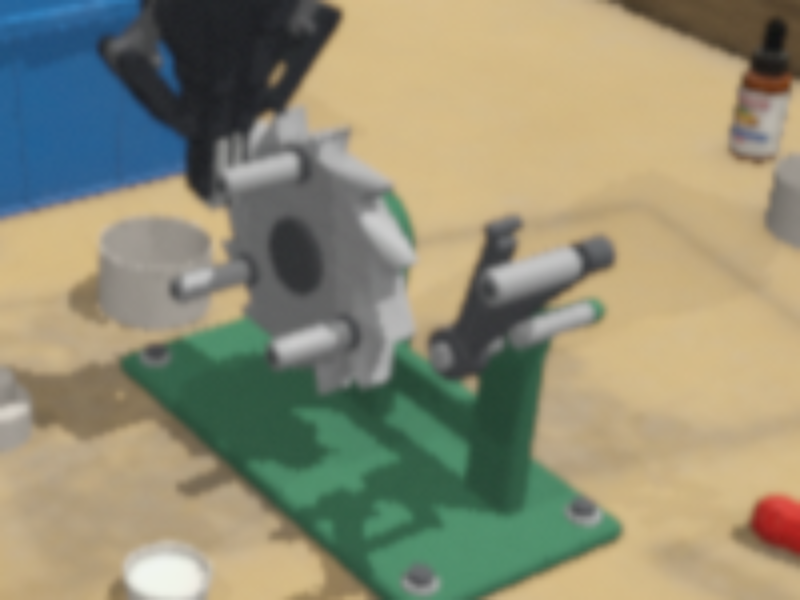

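The wheel reads about +0.08 rad in both planes, with radii fitting 48 mm. That is in the window. Now I'll back off, go up, and cross to the right of the lever pin.

```bash
python3 -m creep '[[[0,-0.8,0],[0,0,0]],[[0,-1,-2.5],[0,0,0]],[[0,-1,-6],[0,0,0]],[[0,-1,-9],[0,0,0]],[[0,-1,-9],[0,0,0]],[[0,1,-9],[0,0,0]],[[0,4,-9],[0,0,0]],[[0,7,-9],[0,0,0]]]'; python3 -m creep '[[[0,3,0],[0,0,0]],[[0,6.5,0],[0,0,0]],[[0,10,0],[0,0,0]],[[0,13,0],[0,0,0]],[[0,16,0],[0,0,0]],[[0,17.5,0],[0,0,0]],[[0,17.5,0],[0,0,0]],[[0,17.5,0],[0,0,0]]]'; python3 d.py 543 -172 180
```

```text
time: 7.77
eef_pos: [543.6, 3.4, 237.3]
orientation: [-3.138, -0.025, -0.0]
wrist_force: [0.0, 0.1, 0.0]
finger_gap: 0.2
time: 8.43
eef_pos: [546.1, -171.7, 236.4]
orientation: [-3.138, -0.022, 0.001]
wrist_force: [0.1, 0.9, 0.5]
finger_gap: 0.1
8.4333 [ 546.11 -171.74  236.36] [0.13 0.9  0.53] 0.10594810632374617
tool axes (cols) [[1.0, 0.014, -0.001], [0.014, -1.0, 0.004], [-0.001, -0.004, -1.0]]
shift cm [-0.31  0.04  5.64]
turn [-0.21  0.03  0.82]
turn [  -0.05   -0.32 -179.18]
j [-0.09  0.44  0.43  1.98 -0.26  0.78  0.51]
```

```bash
python3 -m creep '[[[-0.1,0,2],[0,0,0]],[[-0.3,0,4],[0,0,0]],[[-0.3,0,5.6],[0,0,0]],[[-0.3,0,5.6],[0,0,0]],[[-0.3,0,5.6],[0,0,0]]]'; python3 d.py 543 -40 180;python3 -c "
from h import *
c=cap('side','d6.png');cv2.imwrite('pics/d6z.png',cv2.resize(c['pixels'][160:310,230:430][:,:,::-1],None,fx=4,fy=4))"
```

```text
time: 8.85
eef_pos: [542.8, -169.2, 179.5]
orientation: [-3.136, -0.027, 0.005]
wrist_force: [-0.3, -1.4, 0.8]
finger_gap: 0.1
8.85 [ 542.79 -169.17  179.55] [-0.32 -1.44  0.84] 0.0707514029194389
tool axes (cols) [[1.0, 0.017, -0.003], [0.017, -1.0, 0.005], [-0.003, -0.005, -1.0]]
shift cm [  0.24 -12.91   0.02]
turn [-0.3   0.17  0.98]
turn [  -0.26   -0.46 -179.02]
j [-0.05  0.51  0.38  2.03 -0.31  0.66  0.55]
```

View pics/d6z.png

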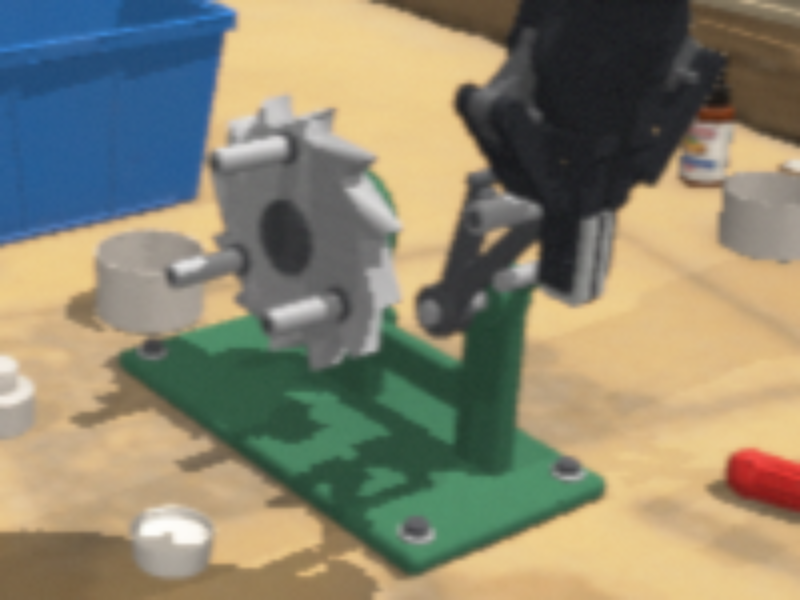

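The wheel has stayed put, and the finger (575,260) is right of the lever pin. Now I'll push left.

```bash
python3 -m creep '[[[0,-0.8,0],[0,0,0]],[[0,-1.6,0],[0,0,0]],[[0,-2.3,0],[0,0,0]],[[0,-3,0],[0,0,0]],[[0,-3.7,0],[0,0,0]],[[0,-4.4,0],[0,0,0]],[[0,-5.1,0],[0,0,0]],[[0,-5.8,0],[0,0,0]]]'; python3 -m creep '[[[0,-0.7,0],[0,0,0]],[[0,-1.4,0],[0,0,0]],[[0,-2.1,0],[0,0,0]],[[0,-2.8,0],[0,0,0]],[[0,-3.4,0],[0,0,0]],[[0,-4,0],[0,0,0]],[[0,-4.5,0],[0,0,0]],[[0,-5,0],[0,0,0]]]'; python3 d.py 543 -40 180;python3 -c "
from h import *
c=cap('side','d7.png');cv2.imwrite('pics/d7z.png',cv2.resize(c['pixels'][160:310,230:430][:,:,::-1],None,fx=4,fy=4))"
```

```text
time: 9.57
eef_pos: [542.6, -111.2, 180.8]
orientation: [-3.137, -0.026, 0.001]
wrist_force: [0.6, 0.1, 0.5]
finger_gap: -0.1
time: 10.23
eef_pos: [541.7, -60.7, 181.0]
orientation: [-3.137, -0.026, 0.001]
wrist_force: [-0.3, 0.2, -0.1]
finger_gap: 0.2
10.2333 [541.73 -60.7  181.04] [-0.35  0.16 -0.1 ] 0.19876648066188554
tool axes (cols) [[1.0, 0.017, -0.001], [0.017, -1.0, 0.004], [-0.001, -0.004, -1.0]]
shift cm [ 0.16 -2.07  0.11]
turn [-0.25  0.04  0.96]
turn [  -0.06   -0.38 -179.04]
j [-0.26  0.48  0.39  2.08 -0.31  0.63  0.37]
```

View pics/d7z.png

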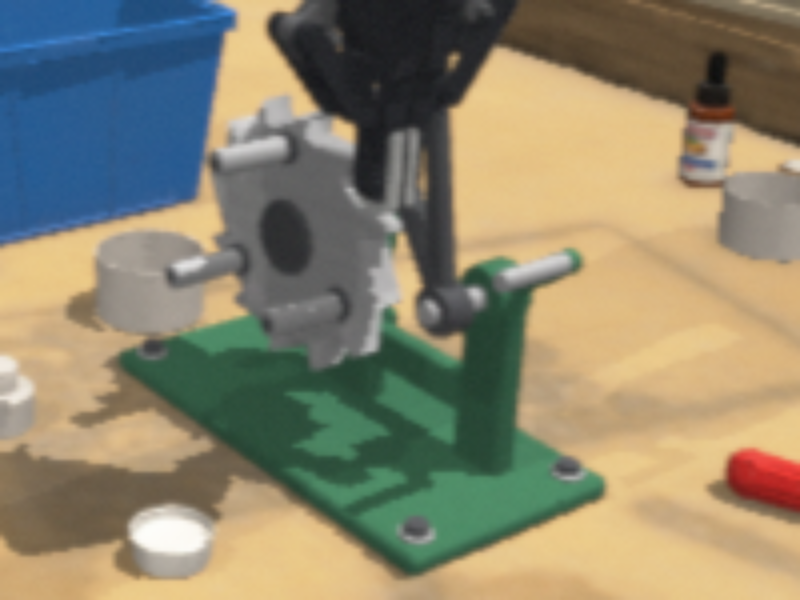

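The lever (440,200) is now tipped slightly left of upright. I'll push a little further, then let it fall.

```bash
python3 -m creep '[[[0,-0.4,0],[0,0,0]],[[0,-0.8,0],[0,0,0]],[[0,-0.8,0],[0,0,0]],[[0,-0.8,0],[0,0,0]],[[0,-0.8,0],[0,0,0]],[[0,0,0],[0,0,0]],[[0,1,0],[0,0,0]],[[0,2,0],[0,0,0]]]'; python3 -m creep '[[[0,0.8,-1],[0,0,0]],[[0,1,-3.5],[0,0,0]],[[0,1,-7],[0,0,0]],[[0,1,-8],[0,0,0]],[[0,1,-8],[0,0,0]],[[0,1,-8],[0,0,0]],[[0,1,-8],[0,0,0]],[[0,1,-8],[0,0,0]]]';python3 d.py;python3 -c "
from h import *
c=cap('side','d8.png');cv2.imwrite('pics/d8z.png',cv2.resize(c['pixels'][160:310,230:430][:,:,::-1],None,fx=4,fy=4))"
```

```text
time: 10.95
eef_pos: [542.1, -80.9, 180.9]
orientation: [-3.137, -0.028, 0.001]
wrist_force: [0.3, -0.1, 0.5]
finger_gap: 0.2
time: 11.62
eef_pos: [541.2, -91.2, 259.6]
orientation: [-3.137, -0.027, 0.006]
wrist_force: [-0.7, 0.1, -0.4]
finger_gap: 0.0
11.6167 [541.23 -91.18 259.57] [-0.72  0.11 -0.43] 0.021870106531579902
tool axes (cols) [[1.0, 0.017, -0.004], [0.018, -1.0, 0.005], [-0.004, -0.005, -1.0]]
```

View pics/d8z.png

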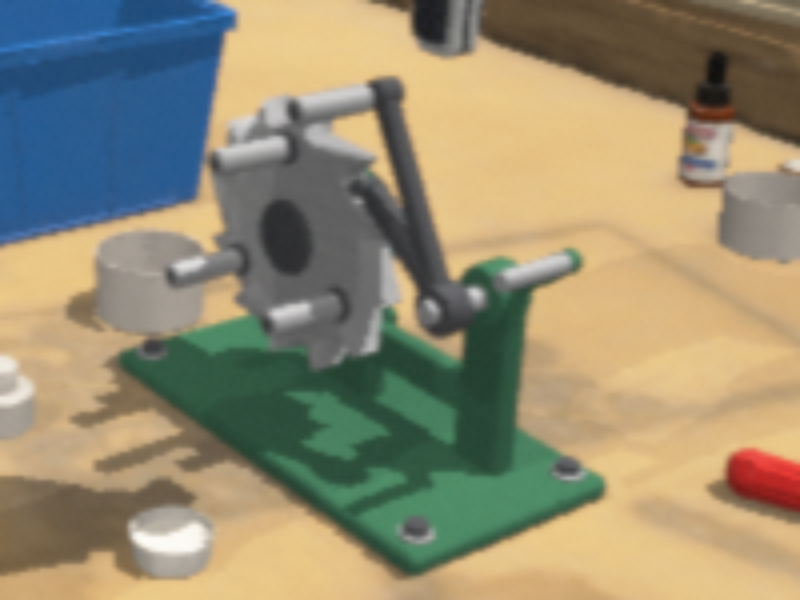

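The pawl is down, with its pin at the same pixels as at the start (390,90). The wheel is unchanged. I'll check both angles from both cameras.

```bash
python3 - <<'E'
from ang import *
c=dict(np.load('pics/d8.npz'))
f=lambda L:[(230+u/4,160+v/4) for u,v in L]
wheel(c,f([(288,148),(240,260),(342,303)]),f([(219,159),(174,274),(271,320)]))
P=plane(c,*f([(388,90)])[0],580);Q=plane(c,*f([(441,308)])[0],580)
print('lever',P,Q,P-Q)
c=dict(np.load('pics/side0.npz'));g=lambda u,v:(250+u/4,160+v/4)
P=plane(c,*g(307,90),580);Q=plane(c,*g(361,308),580);print('lever start',P-Q)
c=cap('scene','s8.png');cv2.imwrite('pics/s8z.png',cv2.resize(c['pixels'][150:300,250:450][:,:,::-1],None,fx=4,fy=4))
E
```

```text
center [ 41.  106.2] r [47.3 48.5 47.9] angles [4.5 4.6 5.8] rad 0.087
center [ 42.7 107.7] r [47.9 47.9 47.1] angles [3.6 4.7 4.2] rad 0.074
lever [-19.20065169 200.45879588] [-64.89423036 107.25870376] [45.69357867 93.20009212]
lever start [46.37182751 93.01240609]
```

View pics/s8z.png

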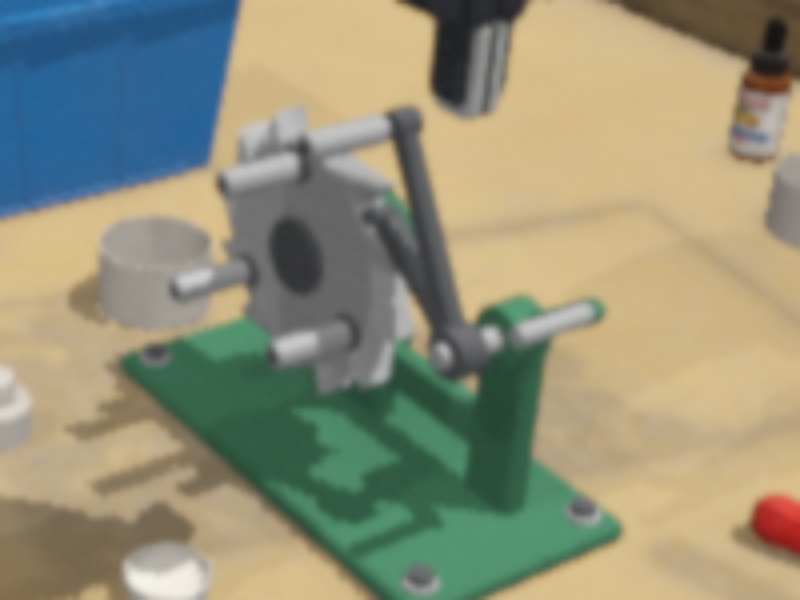

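The wheel is at about 0.08 and the pawl at about 0.06, both inside their limits. For more margin I'll nudge the peg gently back another 3 mm or so.

```bash
python3 -m creep '[[[0,-3,0],[0,0,0]],[[0,-6.5,0],[0,0,0]],[[0,-10,0],[0,0,0]],[[0,-13.5,0],[0,0,0]],[[0,-17,0],[0,0,0]],[[0,-20,0],[0,0,0]],[[0,-20,0],[0,0,0]],[[0,-20,0],[0,0,0]]]'; python3 d.py 542 107 148
```

```text
time: 12.38
eef_pos: [537.4, 111.5, 259.6]
orientation: [-3.137, -0.036, 0.008]
wrist_force: [-0.5, -1.3, -0.1]
finger_gap: 0.3
12.3833 [537.37 111.48 259.62] [-0.49 -1.35 -0.11] 0.2724991772019947
tool axes (cols) [[1.0, 0.023, -0.005], [0.023, -1.0, 0.005], [-0.005, -0.005, -1.0]]
shift cm [ 0.51  0.51 11.16]
turn [-0.26  0.29  1.33]
turn [  -0.46   -0.41 -178.67]
j [-0.61  0.38  0.43  2.01 -0.22  0.81 -0.03]
```

```bash
python3 -m creep '[[[0.2,0,3],[0,0,1]],[[0.4,0,6.5],[0,0,1]],[[0.5,0.3,9.5],[0,0,1]],[[0.5,0.3,11.1],[0,0,1]],[[0.5,0.3,11.1],[0,0,1]],[[0.5,0.3,11.1],[0,0,1]],[[0.5,1.3,11.1],[0,0,1]],[[0.5,2.3,11.1],[0,0,1]]]'; python3 d.py 542 71 148
```

```text
time: 13.05
eef_pos: [543.5, 88.4, 149.9]
orientation: [-3.137, -0.01, 0.004]
wrist_force: [0.3, -1.2, 0.6]
finger_gap: 0.2
13.05 [543.51  88.44 149.86] [ 0.27 -1.21  0.65] 0.2421059988436881
tool axes (cols) [[1.0, 0.006, -0.002], [0.006, -1.0, 0.005], [-0.002, -0.005, -1.0]]
shift cm [-0.16  1.74  0.18]
turn [-0.28  0.13  0.36]
turn [  -0.21   -0.45 -179.64]
j [-0.49  0.53  0.34  2.09 -0.33  0.57  0.09]
```

```bash
python3 -m creep '[[[0,0.7,0.1],[0,0,0]],[[0,1.3,0.1],[0,0,0]],[[0,1.55,0.1],[0,0,0]],[[0,1.7,0.1],[0,0,0]],[[0,1.7,0.1],[0,0,0]]]'; python3 -m creep '[[[0,0.1,0],[0,0,0]],[[0,0.1,0],[0,0,0]]]'; python3 -m creep '[[[0,0.1,0],[0,0,0]],[[0,0.1,0],[0,0,0]]]';  python3 d.py 542 71 148
python3 -c "
from h import *
c=cap('side','d9.png');cv2.imwrite('pics/d9z.png',cv2.resize(c['pixels'][160:310,230:430][:,:,::-1],None,fx=4,fy=4))"
```

```text
time: 13.47
eef_pos: [543.9, 71.4, 149.2]
orientation: [-3.136, -0.01, 0.002]
wrist_force: [-0.7, -0.5, 0.1]
finger_gap: 0.2
time: 13.63
eef_pos: [543.7, 70.8, 149.1]
orientation: [-3.136, -0.011, 0.003]
wrist_force: [-0.6, 0.2, 0.1]
finger_gap: -0.1
time: 13.8
eef_pos: [543.7, 70.4, 149.1]
orientation: [-3.135, -0.012, 0.003]
wrist_force: [0.1, 2.0, 0.2]
finger_gap: 0.1
13.8 [543.71  70.36 149.05] [0.13 1.97 0.2 ] 0.07682882181974035
tool axes (cols) [[1.0, 0.008, -0.002], [0.008, -1.0, 0.006], [-0.002, -0.006, -1.0]]
shift cm [-0.17 -0.07  0.11]
turn [-0.35  0.12  0.44]
turn [  -0.18   -0.55 -179.56]
j [-0.45  0.53  0.34  2.09 -0.33  0.57  0.13]
```

View pics/d9z.png

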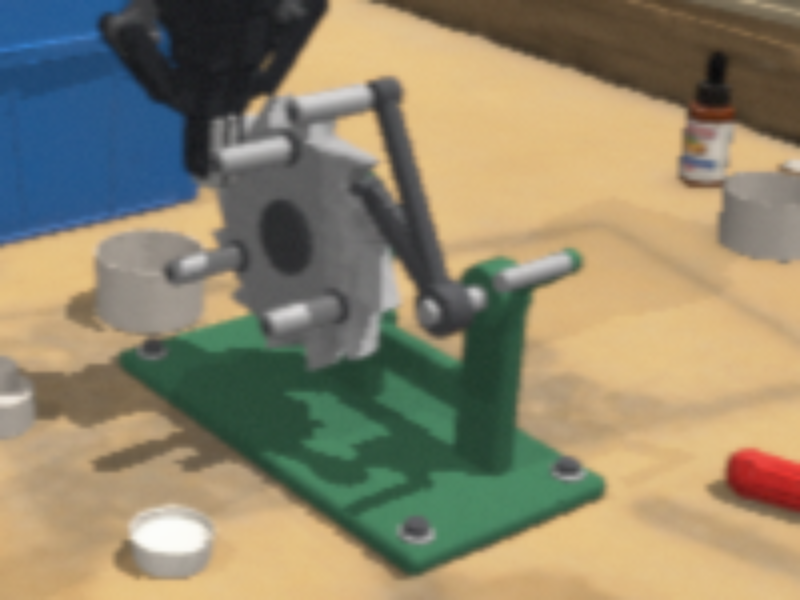

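The peg root moved a few zoomed pixels right, to (291,148), and the force reads about 2 N. Two more small steps.

```bash
python3 -m creep '[[[0,0.1,0],[0,0,0]],[[0,0.1,0],[0,0,0]],[[0,0.1,0],[0,0,0]]]'; python3 -m creep '[[[0,0.1,0],[0,0,0]],[[0,0.1,0],[0,0,0]],[[0,0.1,0],[0,0,0]]]'
python3 -c "
from h import *
c=cap('side','d10.png');cv2.imwrite('pics/d10z.png',cv2.resize(c['pixels'][160:310,230:430][:,:,::-1],None,fx=4,fy=4))"
```

```text
time: 14.1
eef_pos: [543.7, 69.5, 149.0]
orientation: [-3.135, -0.012, 0.003]
wrist_force: [0.7, 1.9, 0.1]
finger_gap: -0.3
time: 14.35
eef_pos: [543.7, 68.3, 149.0]
orientation: [-3.136, -0.012, 0.003]
wrist_force: [0.0, 1.4, 0.0]
finger_gap: -0.1
```

View pics/d10z.png

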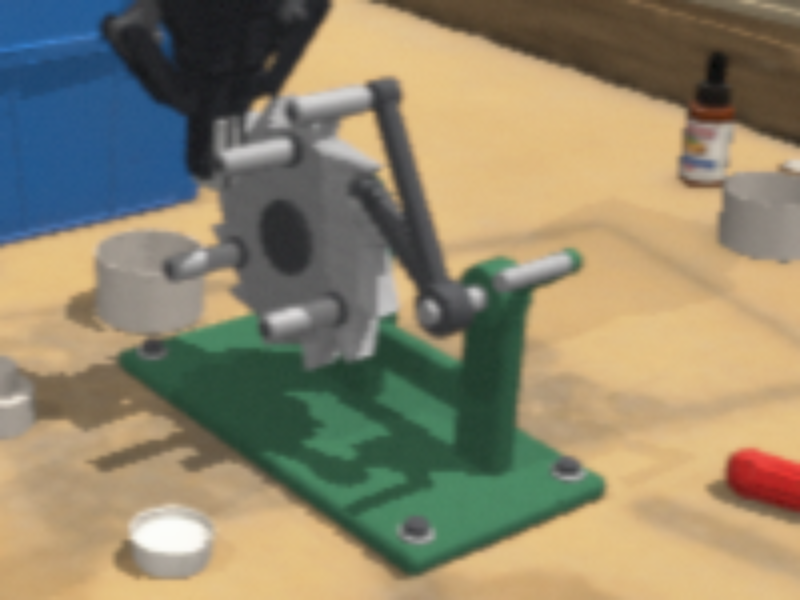

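The peg is a bit further right, root now (295,150), and the force is still light. I'll retreat and check.

```bash
python3 -m creep '[[[0,-0.8,0],[0,0,0]],[[0,-1.6,0],[0,0,0]],[[0,-2,-2],[0,0,0]],[[0,-2.5,-5],[0,0,0]],[[0,-4,-8.5],[0,0,0]],[[0,-6,-11],[0,0,0]],[[0,-8,-11],[0,0,0]],[[0,-8,-11],[0,0,0]]]'
python3 -m creep '[[[0,0,0],[0,0,0]],[[0,0,0],[0,0,0]],[[0,0,0],[0,0,0]],[[0,0,0],[0,0,0]],[[0,0,0],[0,0,0]],[[0,0,0],[0,0,0]]]'
python3 -c "
from h import *
c=cap('side','d11.png');cv2.imwrite('pics/d11z.png',cv2.resize(c['pixels'][160:310,230:430][:,:,::-1],None,fx=4,fy=4))
a=dict(np.load('pics/side0.npz'))['pixels'].astype(int);d=abs(a-c['pixels']).max(2)
for n,(x,y,w,h) in dict(die=(215,245,30,28),cup=(258,285,30,22),tin=(250,215,34,30)).items(): print(n,(d[y:y+h,x:x+w]>40).sum())
"
```

```text
time: 15.07
eef_pos: [544.2, 154.0, 261.3]
orientation: [-3.131, -0.023, -0.003]
wrist_force: [-0.0, 0.7, -0.1]
finger_gap: -0.0
time: 15.57
eef_pos: [544.0, 153.0, 260.9]
orientation: [-3.132, -0.021, -0.002]
wrist_force: [-0.1, 0.4, -0.4]
finger_gap: -0.3
die 3
cup 0
tin 111
```

View pics/d11z.png

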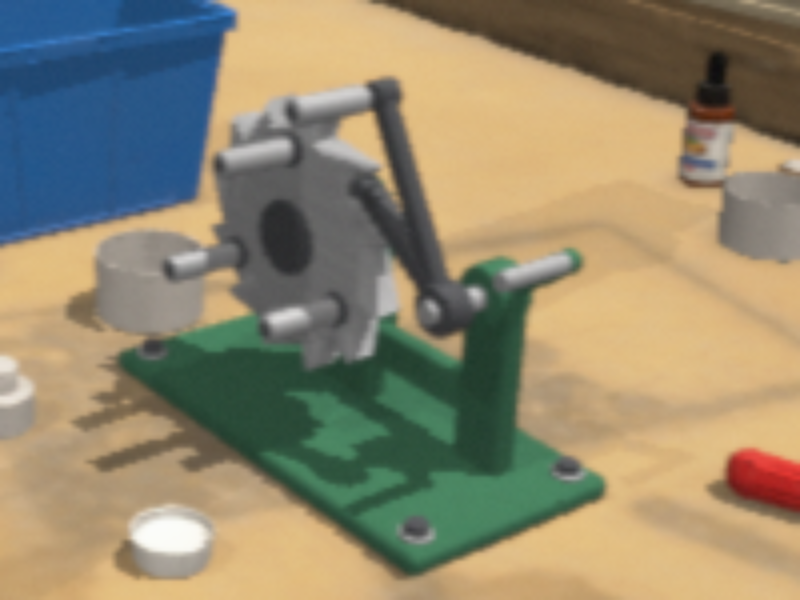

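```bash
python3 - <<'E'
from ang import *
c=dict(np.load('pics/d11.npz'))
f=lambda L:[(230+u/4,160+v/4) for u,v in L]
wheel(c,f([(293,150),(240,255),(340,307)]),f([(223,161),(172,268),(268,324)]))
P=plane(c,*f([(388,90)])[0],580);Q=plane(c,*f([(441,308)])[0],580);print(P-Q)
print(manip.job_done())
E
```

```text
center [ 40.1 106.3] r [47.2 47.9 47.2] angles [0.7 1.2 1.6] rad 0.02
center [ 43.  107.5] r [47.9 47.8 46.8] angles [-0.6  0.9  0. ] rad 0.001
[45.69357867 93.20009212]
the job is handed in; nothing more can be done
None
```

The wheel is turned back one notch with the pawl down in it, and the job was handed in at about 15.6 s of the 61 s allowed.

**What I did:** With the fingers shut, I tipped the pawl right onto its stop. I then pushed the top peg right to about 0.08 rad and tipped the pawl back left, so that it fell onto the wheel. Last, I nudged the peg a few millimetres closer to straight up and drew the finger clear. The wrist force readings taken at the ends of the moves stayed at or under about 2 N.

**Last checks, from the side camera:**

| Check | Result | Limit |
|---|---|---|
| Wheel | 0.00 to 0.02 rad | -0.06 to 0.16 rad |
| Pawl | about 0.06 rad, coarse | -0.06 to 0.1 rad |
| Die and cup | image unchanged from the start | 20 mm |
| Tin | looks unmoved | 20 mm |

- **Pawl:** I read it from the lever by eye. I reused the lever pixels picked before the final nudge, because the picture looked unchanged. The lever direction also matches the one at the start within measuring error.
- **Tin:** its picture patch did differ from the start. I put this down to the peg that now stands in front of it, and did not measure the tin's position separately.
- **Cameras:** they disagreed by about 4 to 5 mm on where the stand is, more than the stated 2 mm. I used a middle value and felt for contact.

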